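Gauge out the overlong injector nozzle and point at it

TASK

One of the five injector nozzles standing in the rack is longer than the rest. With a fingertip, gently push the sliding height gauge along its rail by the top of its post until its bar stops against the long nozzle, and leave it there; then point at that nozzle from straight above, with the fingertips two or three centimetres over the middle of its top and touching nothing, stay there for about two seconds and finish still pointing. Do not touch or lift any nozzle and leave the other things on the bench alone.

Things in the scene. Friction and masses are not known exactly. Their poses are not given: they have to be found in the camera images.
- rack: Fixed nozzle rack, dark base 125 x 310 mm, aluminium block 46 x 186 mm, its top 56 mm above the bench, with five bores in a row. Origin: on the bench right under the middle bore. y along the row (bores at y = -70, -35, 0, 35, 70 mm), z up, x away from the rail, which runs along y at x = -58 mm, on the robot's side. Turned up to 15 degrees.
- gauge: Height gauge that slides on the rail towards the rack's +y, up to 228 mm, with 2 N of friction, and stays where left; parked near the -y end. Post 16 x 16 mm, 172 mm high; dark clamp at 112 to 136 mm; level steel bar 8 x 8 mm, 132 to 140 mm above the bench, reaching 78 mm from the post across the row. Origin: post's axis at bench level; axes as the rack's.
- gauge_push (a point): Where to push the gauge: middle of the free upper part of the post's flat -y side, 157 mm above the bench (the flat side is clear of everything from 137 to 172 mm). Pushing it towards the rack's +y slides the gauge.
- gauge_face (a point): On the +y face of the gauge's steel bar, above the row's centre line, 136 mm above the bench. This is the face that meets a nozzle standing too high. Axes as the rack's.
- nozzle_3_top (a point): Centre of the top of a normal nozzle, 108 mm long and 16 mm thick along the row, standing nose down and loose in one of the five bores with its top 124 mm above the bench; the five stand in any order. The gauge bar passes above it.
- nozzle_6_top (a point): Centre of the top of a normal nozzle, 110 mm long and 16 mm thick along the row, standing nose down and loose in one of the five bores with its top 126 mm above the bench; the five stand in any order. The gauge bar passes above it.
- nozzle_5_top (a point): Centre of the top of the long nozzle, 122 mm long and 16 mm thick along the row, standing nose down and loose in one of the five bores with its top 138 mm above the bench; the five stand in any order. The gauge bar (underside at 132 mm) cannot pass it; pushed by the bar it leans a few millimetres in its bore and then stops the gauge, when the bar's face is 8 mm short of this point.
- nozzle_8_top (a point): Centre of the top of a normal nozzle, 110 mm long and 16 mm thick along the row, standing nose down and loose in one of the five bores with its top 126 mm above the bench; the five stand in any order. The gauge bar passes above it.
- nozzle_10_top (a point): Centre of the top of a normal nozzle, 106 mm long and 16 mm thick along the row, standing nose down and loose in one of the five bores with its top 122 mm above the bench; the five stand in any order. The gauge bar passes above it.
- caliper: Digital caliper lying on the bench, 67 x 230 x 13 mm; a bystander. Origin: middle of its underside.
- oil_bottle: Small dark oil bottle, 152 mm high, 45 mm thick; a bystander. Origin: middle of its underside.
- fitting_2: Silver hex pipe fitting, standing, 35 mm high; a bystander. Origin: middle of its underside.
- fitting_3: Brass-coloured hex pipe fitting, standing, 35 mm high; a bystander. Origin: middle of its underside.
- nozzle_1: Spare nozzle, 112 mm long, lying on the bench outside the rack; a bystander. Origin: middle of its underside.
- marker: Felt marker lying on the bench, 127 mm long; a bystander. Origin: middle of its underside.
- drift_punch: Brass drift lying on the bench, 104 mm long; a bystander. Origin: middle of its underside.
- nozzle_3: The normal nozzle, 108 mm long, that carries nozzle_3_top. Origin: half-way up, 9.5 mm from its axis towards the rack's +x; its own y axis points down.
- nozzle_6: The normal nozzle, 110 mm long, that carries nozzle_6_top. Origin: half-way up, 9.5 mm from its axis towards the rack's +x; its own y axis points down.
- nozzle_5: The long nozzle, 122 mm long, that carries nozzle_5_top. Origin: half-way up, 9.5 mm from its axis towards the rack's +x; its own y axis points down.
- nozzle_8: The normal nozzle, 110 mm long, that carries nozzle_8_top. Origin: half-way up, 9.5 mm from its axis towards the rack's +x; its own y axis points down.
- nozzle_10: The normal nozzle, 106 mm long, that carries nozzle_10_top. Origin: half-way up, 9.5 mm from its axis towards the rack's +x; its own y axis points down.
Mind the look-alikes: they are no part of the job. Leave any blue or yellow look-alike of the nozzle_5 alone.

How it is judged (in metres and radians):
On the way, in this order (a step that is already met when the one before it is completed fails the run):
1. the gauge has been pushed along the rail until its bar stands against the long nozzle (within 3 mm) (y of nozzle_5_top in the frame of gauge_face between 0.0045 and 0.011 m), for 0.2 s.
2. the gripper leaves the gauge and points at the long nozzle from straight above, without contact, for 1.5 s (all of step 1 and horizontal distance between the grasp point and nozzle_5_top below 0.014 m and z of the grasp point in the frame of gauge_face between 0.015 and 0.08 m and contact force between each of the fingers, the arm and gauge below 0.2 N), for 1.5 s.
At the end, for the whole second after the job is handed in: The gauge bar stands against the long nozzle (gap under 3 mm); the grasp point stays straight above the middle of its top (14 mm sideways, 13 to 78 mm up), touching nothing; all five nozzles stand in their bores within 8 mm of where they stood (all of step 2 and distance of each of nozzle_3_top, nozzle_6_top, nozzle_5_top, nozzle_8_top, nozzle_10_top from where it was at the start of the episode below 0.008 m).
It fails at once if a nozzle in the rack is touched by the robot (contact force between any of the fingers, the arm and nozzle_3 above 0.5 N or contact force between any of the fingers, the arm and nozzle_6 above 0.5 N or contact force between any of the fingers, the arm and nozzle_5 above 0.5 N or contact force between any of the fingers, the arm and nozzle_8 above 0.5 N or contact force between any of the fingers, the arm and nozzle_10 above 0.5 N).
It fails at once if a nozzle in the rack is lifted, tipped or shifted by more than 12 mm (distance of any of nozzle_3_top, nozzle_6_top, nozzle_5_top, nozzle_8_top, nozzle_10_top from where it was at the start of the episode above 0.012 m).
It fails at once if the gauge is rammed into the long nozzle (over 25 N) (contact force between gauge and nozzle_5 above 25 N).
It fails at once if the gauge is pinched or shoved hard with the fingers (over 30 N) instead of pushed gently (contact force between the fingers and gauge above 30 N).
It fails at once if a bystander on the bench is disturbed (moved over 15 mm) (distance of any of caliper, oil_bottle, fitting_2, fitting_3, nozzle_1, marker, drift_punch from where it was at the start of the episode above 0.015 m).
It also fails if it takes over 48 s, if anything falls off the work surface, if the arm or the gripper's body presses on something with over 40 N, if the wrist force passes 120 N, or if a joint passes its speed limit or range.

ROBOT

A 6-joint arm with a two-finger parallel gripper is mounted at the origin on a cart in front of the work surface, level with it; the furniture and walls round the work are solid. World frame = base frame: x ahead of the robot, y to its left, z up, the work surface at z = 0. Lengths are in mm, angles in rad, forces in N, time in s.
With the tool pointing down it reaches from about 350 to 975 mm from the base axis. Payload 7.1 kg.
Tool frame: the origin (TCP) lies midway between the tips of the shut fingers; the grasp point (between the pads) lies ctrl.tcp_to_grasp behind it (ctrl.tcp_to_grasp is the distance from the TCP to the grasp point, in mm); z points along the fingers, y is the direction in which the jaws open and shut (so a half turn about z gives the same grasp; the last joint's range is limited). The gripper opens to 88 mm and grips with 3 to 60 N. Pads are 20 mm wide; open, the fingers measure 115 mm over their backs; the gripper's body (75 mm by 178 mm) begins 61 mm behind the grasp point.
Start: joints at [1.175, 0.423, 1.63, -0, 1.089, -0.019], TCP at [229.934, 581.15, 222.675] pointing down, gripper open.
Joint ranges: [-3, 3], [-0.9, 2.11], [0.09, 2.58], [-1.31, 4.45], [0.11, 2.69], [-2.54, 2.54]. Speed limits (rad/s): [2.39, 2.39, 3.01, 3.14, 3.14, 3.14].

INTERFACE

Orientations are given as a rotation vector (axis times angle).
In Python, from workcell import ctrl gives the robot as it stands.
- The arm moves only by the tool play_rows, never from a script. Its argument "increments" is text: rows parted by semicolons, each of 5 numbers parted by spaces: the opening, from 0 (shut) to 1 (fully open), then the shift along the world's x, y, z in m, then the turn about the world's z in degrees. A call has 1 to 20 rows; each row shifts and turns the commanded pose from where the row before left it; what a row does not reach is not made up. A row lasts 1/10 s, in which the tool goes at most 50 mm and 8.59 degrees, less where a joint would pass 70% of its speed; a pose out of reach is approached as far as the arm can. A call is refused whole if a number of a shift passes 0.05 or a number of a turn 8.59, either way. A call with a gripper value outside its range is refused whole. The fingers move at their own pace and stop on an object; the grip force is fixed at half the most. Time passes only in rows, so rows that do not move let the fingers close. It gives the time, the measured TCP pose, the force and the opening at its end, in the units of the state.
- ctrl.get_obs(): the state, without advancing time (a new reading comes with each control period).
- ctrl.get_image(name): name is "scene" or "top"; returns a dict with "img" (480x640x3 uint8, red, green, blue), "range_z" (480x640 float32, mm along the optical axis (not along the pixel's ray), 0 where there is no reading), "vertical_fov" (degrees; the focal length in pixels is half the picture's height over the tangent of half this angle, whatever the lens; pixels are square), "cx", "cy" (the principal point, pixels), "k1" (the pictures are not rectified: a ray, as slopes to the right and down, at radius r is drawn at 1 + k1 r^2 times it, then the intrinsics apply), "origin" and "attitude" of the camera in the world. Camera axes: x right, y down, z forward; pixel columns grow to the right and rows downward; lengths in mm; the calibration is good to about 2 mm. A picture is of the moment at which its call begins.
- ctrl.close_job(): hands the job in, once; it reports no verdict.
The state is a dict: "t": time; "qpos": joint angles; "qvel": joint speeds; "joint_torque": joint torques, N m; "ee_pos": TCP position; "orientation": TCP orientation; "ft_force": force on the tool from outside, world axes, zero at the start; "moment": the same for the moment, N m; "width": finger opening in mm.
Only numpy, scipy, OpenCV 4.12 (cv2) and the standard library are available. Lean on these libraries where they do the work, as an engineer would, in place of code of your own. Each camera call takes 0.05 s, during which the arm holds its last target. There are 200 camera calls.

## Working session

There is one attempt and no reset: what is moved stays moved. The work goes in short steps, Python scripts to look and compute and a tool call to move; the robot and the scene stay as the last step left them, time stands still between calls to the robot, and variables do not carry over. Pictures are saved under pics/ and viewed, on a budget of 10 in all, crops included, one or two more only if the job needs it, and the job is handed in when it is done.

Besides the shell and the picture viewer there is one more tool, called by a JSON object that holds its "op" and its "data", one argument or row to a line. play_rows: Moves the arm, as the interface text tells. Its arguments: {"type":"object","properties":{"increments":{"type":"string"}},"required":["increments"]}

```bash
mkdir -p pics; cat > h.py <<'E'
import numpy as np, cv2
from scipy.spatial.transform import Rotation as R
from workcell import ctrl
def grab(n):
    d=ctrl.get_image(n); np.savez(f'pics/{n}.npz',**d); return d
def load(n): 
    return {k:v for k,v in np.load(f'pics/{n}.npz').items()}
def att(d):
    a=np.array(d['attitude'],float)
    return a if a.shape==(3,3) else R.from_rotvec(a).as_matrix()
def cloud(d):
    h,w=d['range_z'].shape; f=h/2/np.tan(np.radians(d['vertical_fov'])/2)
    K=np.array([[f,0,d['cx']],[0,f,d['cy']],[0,0,1]],float)
    u,v=np.meshgrid(np.arange(w),np.arange(h))
    p=cv2.undistortPoints(np.stack([u,v],-1).reshape(-1,1,2).astype(float),K,np.array([float(d['k1']),0,0,0])).reshape(h,w,2)
    c=np.dstack([p,np.ones((h,w))])*d['range_z'][...,None]
    return c@att(d).T+np.array(d['origin'],float)
E
python3 - <<'E'
from h import *
o=ctrl.get_obs();print(o,ctrl.tcp_to_grasp)
for n in('scene','top'):
    d=grab(n);cv2.imwrite(f'pics/{n}1.png',d['img'][...,::-1]);print({k:v for k,v in d.items() if k not in('img','range_z')})
E
```

```text
{'t': 0.0, 'qpos': array([ 1.17498498e+00,  4.23813409e-01,  1.63064660e+00,  1.42168246e-05,
        1.08859029e+00, -1.89814743e-02]), 'qvel': array([ 0.00029679, -0.00029629, -0.00081632,  0.00056233,  0.00347128,
        0.00056596]), 'joint_torque': array([ 3.58072240e-03, -5.44634879e+01, -2.73669684e+01,  6.43502106e-02,
        2.27346062e-02, -1.47103233e-04]), 'ee_pos': array([229.74228333, 580.67543523, 221.93586909]), 'orientation': array([-5.88378474e-01, -3.08568420e+00,  2.23629351e-03]), 'ft_force': array([-0.07856976,  0.01349454, -0.46839034]), 'moment': array([-0.03035612, -0.03152213, -0.02687768]), 'width': 87.7108519451903} 18.700000000000003
{'vertical_fov': 45.06837245489621, 'cx': 319.74152259446055, 'cy': 255.11415608418199, 'k1': -0.061382156628979, 'origin': array([-310.80415857, -609.51808497, 1006.01869964]), 'attitude': array([-2.06784443,  1.09640432, -0.49384443])}
{'vertical_fov': 43.91355315143811, 'cx': 316.06040506631933, 'cy': 235.78353415635627, 'k1': 0.04194003839350015, 'origin': array([ 370.85394368,  -32.74204569, 1547.32309168]), 'attitude': array([-2.14141547,  2.1691631 , -0.11369809])}
```

View pics/scene1.png

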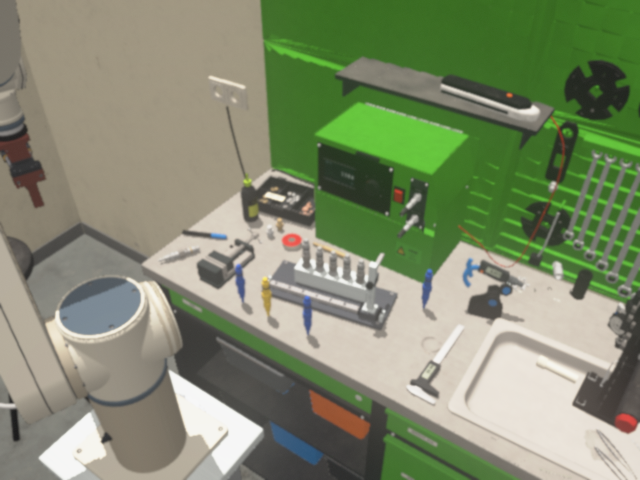

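View pics/top1.png

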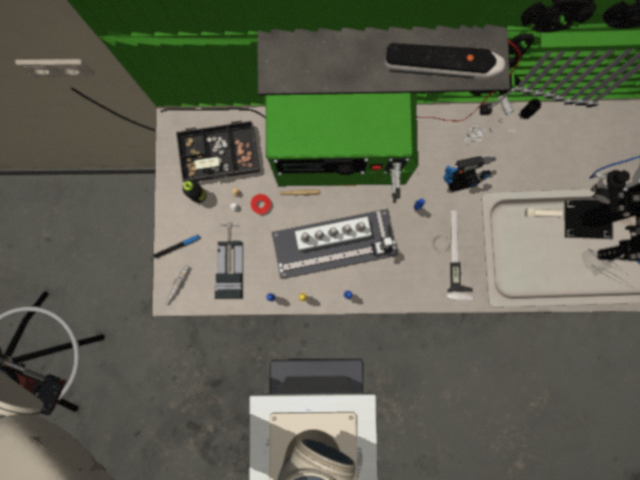

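Scene: the rack has five grey nozzles at about (306–375, 245–290), and the gauge is parked at its right end (370, 290). Top view: bores at about (306–362, 238–228), gauge post at (385, 245). The look-alikes are the blue ones at scene (240,285), (307,315), (427,290) and the yellow one at (267,295), all outside the rack. The lying spare is at top (180,285).

```bash
python3 - <<'E'
from h import *
a=load('scene');b=load('top')
A=cv2.resize(a['img'][225:330,255:415],None,fx=4.5,fy=4.5,interpolation=cv2.INTER_CUBIC)[:300*2]
cv2.imwrite('pics/c1.png',A[...,::-1])
B=cv2.resize(b['img'][200:285,265:405],None,fx=5.6,fy=5.6,interpolation=cv2.INTER_CUBIC)
cv2.imwrite('pics/c2.png',B[...,::-1])
for d,n in((b,'top'),(a,'scene')):
    P=cloud(d); print(n)
    reg=(P[...,0]>250)&(P[...,0]<620)&(P[...,1]>-250)&(P[...,1]<250)
    m=reg&(P[...,2]>105)&(P[...,2]<200)
    k,l,s,c=cv2.connectedComponentsWithStats(m.astype(np.uint8))
    for i in range(1,k):
        q=P[l==i]
        if len(q)>5: print(c[i].round(1),len(q),'mean',q.mean(0).round(1),'min',q.min(0).round(),'max',q.max(0).round())
E
```

```text
top
[384. 235.] 243 mean [ 536.3 -178.1  143.2] min [ 497. -196.  106.] max [ 596. -163.  179.]
[361.8 224.1] 36 mean [ 566.5 -127.7  117.5] min [ 560. -136.  107.] max [ 575. -121.  124.]
[347.5 227.1] 42 mean [559.4 -93.  119.4] min [ 553. -102.  106.] max [567. -85. 129.]
[333.6 230. ] 38 mean [553.  -59.4 117.5] min [547. -68. 105.] max [561. -53. 127.]
[319.4 232.8] 37 mean [546.2 -24.9 120.3] min [539. -31. 108.] max [553. -17. 131.]
[305.2 235.3] 46 mean [539.5   9.2 129.2] min [533.   2. 109.] max [548.  18. 141.]
[348.7 293.8] 38 mean [398.9 -93.  115.8] min [ 391. -101.  106.] max [406. -87. 126.]
[269.8 296.2] 37 mean [395.5  95.9 115.8] min [389.  89. 106.] max [403. 103. 126.]
[302.3 296.3] 37 mean [394.4  18.  115.9] min [388.  12. 106.] max [402.  26. 130.]
scene
[399.7 235.4] 18 mean [ 607.9 -196.   196. ] min [ 602. -202.  192.] max [ 617. -190.  200.]
[305.2 245.3] 81 mean [533.5   9.7 122.2] min [527.   2. 105.] max [544.  20. 138.]
[319.  250.8] 52 mean [540.7 -24.9 116.4] min [535. -32. 105.] max [549. -17. 127.]
[332.7 255. ] 45 mean [548.1 -58.9 114.6] min [541. -65. 105.] max [557. -52. 124.]
[346.3 258.7] 59 mean [554.1 -92.7 115.5] min [ 545. -101.  106.] max [563. -83. 129.]
[373.1 273.4] 309 mean [ 520.8 -182.4  141.3] min [ 493. -194.  106.] max [ 594. -161.  172.]
[360.4 263.2] 46 mean [ 560.6 -127.   113.7] min [ 552. -136.  105.] max [ 572. -119.  124.]
[237.8 268.3] 49 mean [389.6  97.2 112.5] min [382.  89. 105.] max [398. 107. 122.]
[264.7 281.6] 48 mean [388.7  18.1 113.8] min [383.  11. 106.] max [398.  28. 123.]
[306.5 300.5] 54 mean [393.1 -93.  113.6] min [ 387. -100.  106.] max [402. -84. 122.]
```

View pics/c1.png

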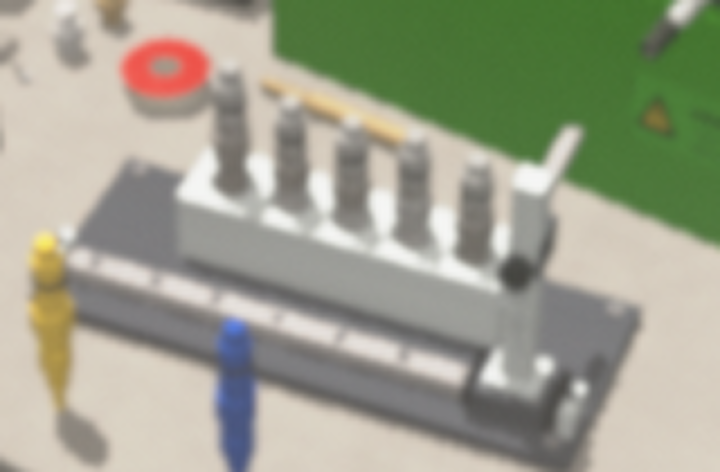

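View pics/c2.png

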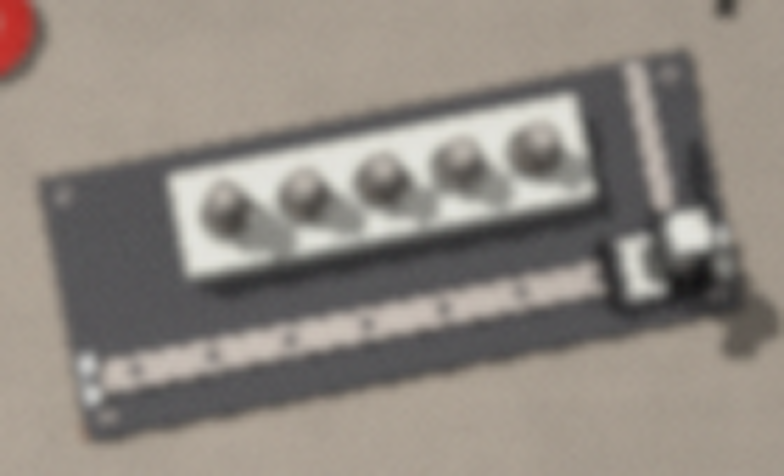

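The long nozzle is the leftmost in the rack, scene (305,245) and top (305,235). It reaches z≈138 while its neighbours are at 124–129, and it is grey, so I rule out the blue and yellow look-alikes. Next I work out the rack frame.

```bash
python3 - <<'E'
from h import *
def noz(d):
    P=cloud(d); out=[]
    m=(P[...,0]>250)&(P[...,0]<620)&(P[...,1]>-250)&(P[...,1]<250)&(P[...,2]>105)&(P[...,2]<200)
    k,l,s,c=cv2.connectedComponentsWithStats(m.astype(np.uint8)); 
    for i in range(1,k):
        q=P[l==i]
        if len(q)>25 and q[:,0].mean()>500:
            zt=np.percentile(q[:,2],90); t=q[q[:,2]>zt-8]; out.append((t.mean(0),len(q),q))
    return P,sorted(out,key=lambda e:-e[0][1])
for n in('top','scene'):
    P,o=noz(load(n)); print(n)
    N=np.array([e[0] for e in o if e[1]<150]);print(N.round(1))
    v=N[0]-N[-1]; th=np.arctan2(-v[0],v[1]);print('len',np.hypot(*v[:2]),'ang',np.degrees(th))
    ux=np.array([np.cos(th),np.sin(th)]);uy=np.array([-np.sin(th),np.cos(th)]); c=N[:,:2].mean(0)
    print('origin',c, 'x,y of noz',((N[:,:2]-c)@np.c_[ux,uy]).round(1).tolist())
    g=np.vstack([e[2] for e in o if e[1]>150]); r=(g[:,:2]-c)@np.c_[ux,uy]
    t=(g[:,2]>162)&(r[:,0]<-30); print('post top',t.sum(),np.median(g[t],0).round(1),r[t].min(0),r[t].max(0),np.median(r[t],0))
    b=(abs(r[:,0])<25)&(g[:,2]<150); print('bar',np.median(g[b],0).round(1),np.percentile(r[b,1],[5,50,95]))
P=cloud(load('top')); m=(P[...,2]>215)&(P[...,2]<1000)&(P[...,1]>-250)&(P[...,1]<250)&(P[...,0]>300)
print('tall min x',np.percentile(P[m][:,0],[0,1,5]),np.percentile(P[m][:,2],[5,50,95]))
m&=P[...,0]<660; print(P[m].min(0),P[m].max(0))
q=P[170:205,385:410].reshape(-1,3); print('handle',q[q[:,2]>60].min(0),q[q[:,2]>60].max(0))
E
```

```text
top
[[ 540.7    9.4  136.8]
 [ 548.2  -24.4  125.9]
 [ 554.5  -58.6  121. ]
 [ 560.3  -93.1  125. ]
 [ 565.8 -127.4  120.8]]
len 139.05832290391123 ang 10.431491709364291
origin [553.89766301 -58.82874259] x,y of noz [[-0.7, 69.5], [0.7, 34.9], [0.6, 0.1], [0.1, -34.9], [-0.7, -69.6]]
post top 48 [ 519.6 -183.8  171.5] [ -64.39175274 -123.93194001] [ -48.70872542 -108.81905293] [ -56.38302893 -116.29359163]
bar [ 572.9 -169.8  139.5] [-116.24981236 -112.21094181 -108.68824307]
scene
[[ 535.3   10.7  132.2]
 [ 541.3  -24.7  122.2]
 [ 549.5  -58.2  118.8]
 [ 555.7  -92.1  121.1]
 [ 561.8 -127.3  116.8]]
len 140.55624508686904 ang 10.901980249637798
origin [548.72215248 -58.31121871] x,y of noz [[-0.2, 70.3], [-0.9, 34.4], [0.8, -0.0], [0.5, -34.5], [-0.2, -70.2]]
post top 59 [ 513.4 -183.5  168.5] [ -65.45967284 -123.67437222] [ -46.98305137 -107.29225739] [ -58.19757416 -116.68873523]
bar [ 574.8 -168.2  137.5] [-115.54453405 -113.34022191 -108.18482397]
tall min x [603.72533496 673.47246376 682.36874863] [267.46877663 439.42870011 533.51421349]
[ 603.72533496 -204.03777205  253.78384271] [ 659.0312267  -192.02550563  269.22117328]
handle [ 370.85394368 -251.52837141   65.09008917] [ 709.6594502   -32.74204569 1547.32309168]
```

Frame: angle about 10.6°, origin about (554,-59), nozzle_5 top about (541,10). The post axis is at rack y≈-116 (z 171.5 against 172 expected) and the nozzle spacing is 139–140 mm (140 expected), so the measurements agree. I move to a point behind the post, high.

{"op": "play_rows", "data": {
  "increments": "0 0.0149 -0.0405 0 1.61;0 0.0149 -0.0405 0 1.61;0 0.0149 -0.0405 0 1.61;0 0.0149 -0.0405 0 1.61;0 0.0149 -0.0405 0 1.61;0 0.0149 -0.0405 0 1.61;0 0.0149 -0.0405 0 1.61;0 0.0149 -0.0405 0 1.61;0 0.0149 -0.0405 0 1.61;0 0.0149 -0.0405 0 1.61;0 0.0149 -0.0405 0 1.61;0 0.0149 -0.0405 0 1.61;0 0.0149 -0.0405 0 1.61;0 0.0149 -0.0405 0 1.61;0 0.0149 -0.0405 0 1.61;0 0.0149 -0.0405 0 1.61;0 0.0149 -0.0405 0 1.61;0 0.0149 -0.0405 0 1.61;0 0.0149 -0.0405 0 1.61;0 0.0149 -0.0405 0 1.61"
}}

```text
t: 2.1
ee_pos: [528.0, -230.6, 222.3]
orientation: [0.292, -3.128, -0.001]
ft_force: [-0.1, 0.6, 1.1]
width: 0.4
```

{"op": "play_rows", "data": {
  "increments": "0 0 0 -0.02 0;0 0 0 -0.02 0;0 0 0 -0.02 0;0 0 0 -0.015 0;0 0 0 0 0;0 0 0 0 0"
}}

```text
t: 2.7
ee_pos: [528.0, -228.8, 147.7]
orientation: [0.291, -3.128, -0.0]
ft_force: [-0.3, 0.4, 1.6]
width: 0.6
```

```bash
python3 - <<'E'
from h import *
a=grab('scene');b=grab('top')
A=cv2.resize(a['img'][210:330,300:430],(520,480),interpolation=cv2.INTER_CUBIC)
B=cv2.resize(b['img'][190:290,340:425],(280,330),interpolation=cv2.INTER_CUBIC)
C=np.zeros((480,800,3),np.uint8);C[:,:520]=A;C[:330,520:]=B
cv2.imwrite('pics/c3.png',C[...,::-1])
E
```

```text
(no output)
```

View pics/c3.png

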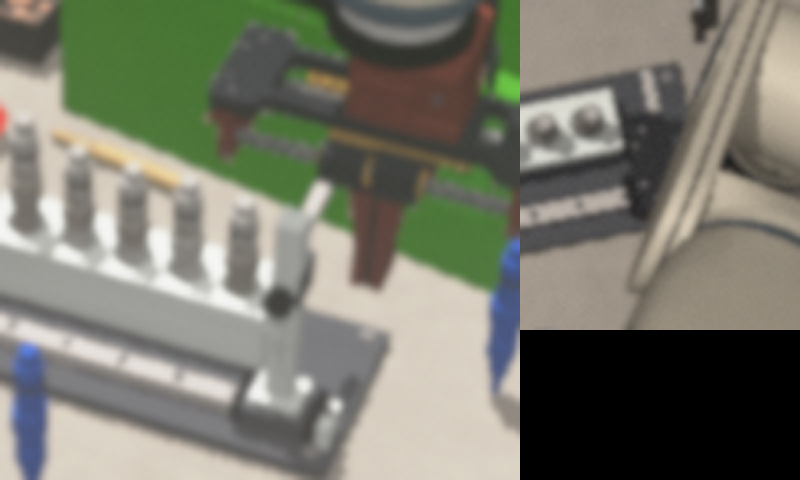

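{"op": "play_rows", "data": {
  "increments": "0 -0.0018 0.0098 0 0;0 -0.0011 0.0059 0 0;0 -0.0004 0.002 0 0;0 -0.0004 0.002 0 0;0 -0.0004 0.002 0 0;0 -0.0004 0.002 0 0;0 -0.0004 0.002 0 0;0 -0.0004 0.002 0 0;0 -0.0004 0.002 0 0;0 -0.0004 0.002 0 0"
}}

```text
t: 3.8
ee_pos: [521.9, -197.4, 147.7]
orientation: [-0.291, 3.128, -0.001]
ft_force: [0.1, -2.6, -1.3]
width: 0.4
```

{"op": "play_rows", "data": {
  "increments": "0 -0.0006 0.0029 0 0;0 -0.0009 0.0049 0 0;0 -0.0009 0.0049 0 0;0 -0.0009 0.0049 0 0;0 -0.0009 0.0049 0 0;0 -0.0009 0.0049 0 0;0 -0.0009 0.0049 0 0;0 -0.0009 0.0049 0 0;0 -0.0009 0.0049 0 0;0 -0.0009 0.0049 0 0;0 -0.0009 0.0049 0 0;0 -0.0009 0.0049 0 0;0 -0.0009 0.0049 0 0;0 -0.0009 0.0049 0 0;0 -0.0009 0.0049 0 0;0 -0.0009 0.0049 0 0;0 -0.0009 0.0049 0 0;0 -0.0009 0.0049 0 0;0 -0.0009 0.0049 0 0;0 -0.0009 0.0049 0 0"
}}

```text
t: 5.8
ee_pos: [504.0, -100.7, 147.7]
orientation: [0.291, -3.128, -0.0]
ft_force: [-0.6, -2.3, 0.1]
width: 0.4
```

```bash
python3 - <<'E'
from h import *
a=grab('scene');b=grab('top')
A=cv2.resize(a['img'][210:330,260:400],(560,480),interpolation=cv2.INTER_CUBIC)
B=cv2.resize(b['img'][190:290,300:385],(240,282),interpolation=cv2.INTER_CUBIC)
C=np.zeros((480,800,3),np.uint8);C[:,:560]=A;C[:282,560:]=B
cv2.imwrite('pics/c4.png',C[...,::-1])
P=cloud(a);th=np.radians(10.6);ux=np.array([np.cos(th),np.sin(th)]);uy=np.array([-np.sin(th),np.cos(th)])
o=ctrl.get_obs()['ee_pos']; c=np.array([554,-59]);print('tool',(o[:2]-c)@np.c_[ux,uy],ctrl.get_obs()['ft_force'])
r=(P[...,:2]-c)@np.c_[ux,uy]; z=P[...,2]
m=(r[...,0]<-52)&(r[...,0]>-72)&(z>140)&(z<170)&(abs(r[...,1])<150)
for i in np.argwhere(m)[::6]: print(i[::-1],r[tuple(i)].round(),z[tuple(i)].round())
E
```

```text
tool [-56.533828   -31.50063504] [ 0.25322276  0.06498879 -0.527515  ]
[327 251] [-55.  -5.] 168.0
[327 254] [-64.  -9.] 168.0
[328 255] [-65. -12.] 167.0
[327 256] [-64.  -9.] 162.0
[326 257] [-66.  -7.] 160.0
[334 257] [-67. -27.] 167.0
[327 258] [-66. -10.] 158.0
[335 258] [-71. -30.] 169.0
[329 259] [-68. -15.] 159.0
[338 259] [-70. -38.] 168.0
[327 260] [-66. -10.] 152.0
[337 260] [-71. -36.] 166.0
[327 261] [-66. -10.] 149.0
[333 261] [-72. -26.] 160.0
[339 261] [-68. -39.] 161.0
[328 262] [-68. -13.] 149.0
[336 262] [-70. -33.] 157.0
[328 263] [-67. -12.] 145.0
[336 263] [-70. -33.] 154.0
[328 264] [-67. -12.] 142.0
[335 264] [-69. -30.] 150.0
[332 265] [-70. -23.] 145.0
[338 266] [-70. -38.] 147.0
```

View pics/c4.png

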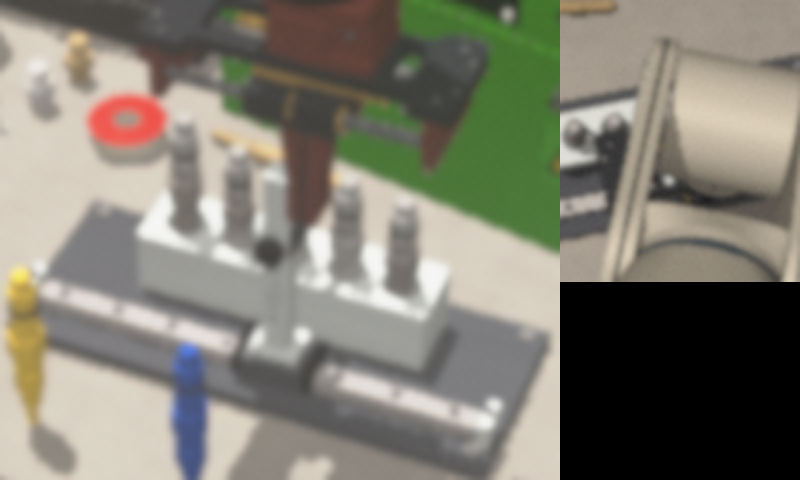

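The gauge slides with the finger. The post is now at about rack y -11, so roughly 65 mm remain.

{"op": "play_rows", "data": {
  "increments": "0 -0.0006 0.0029 0 0;0 -0.0009 0.0049 0 0;0 -0.0009 0.0049 0 0;0 -0.0009 0.0049 0 0;0 -0.0009 0.0049 0 0;0 -0.0009 0.0049 0 0;0 -0.0009 0.0049 0 0;0 -0.0009 0.0049 0 0;0 -0.0009 0.0049 0 0;0 -0.0009 0.0049 0 0;0 -0.0004 0.002 0 0;0 -0.0004 0.002 0 0;0 0 0 0 0"
}}

```text
t: 7.2
ee_pos: [494.2, -49.8, 147.5]
orientation: [0.291, -3.127, -0.001]
ft_force: [-0.2, 0.1, 0.4]
width: 0.5
```

```bash
python3 - <<'E'
from h import *
a=grab('scene')
A=cv2.resize(a['img'][200:320,240:380],(700,600),interpolation=cv2.INTER_CUBIC)
cv2.imwrite('pics/c5.png',A[...,::-1])
P=cloud(a);th=np.radians(10.6);ux=np.array([np.cos(th),np.sin(th)]);uy=np.array([-np.sin(th),np.cos(th)])
o=ctrl.get_obs()['ee_pos']; c=np.array([554,-59]);print('tool',(o[:2]-c)@np.c_[ux,uy],ctrl.get_obs()['ft_force'])
r=(P[...,:2]-c)@np.c_[ux,uy]; z=P[...,2]
m=(r[...,0]<-40)&(r[...,0]>-75)&(z>70)&(z<108)&(abs(r[...,1])<150)
print('post y',np.percentile(r[m][:,1],[5,25,50,75,95]))
E
```

```text
tool [-57.2481111   20.00705255] [ 0.79007518  0.52213149 -0.024922  ]
post y [30.44348753 31.80233812 34.45256703 39.7526361  44.84856506]
```

View pics/c5.png

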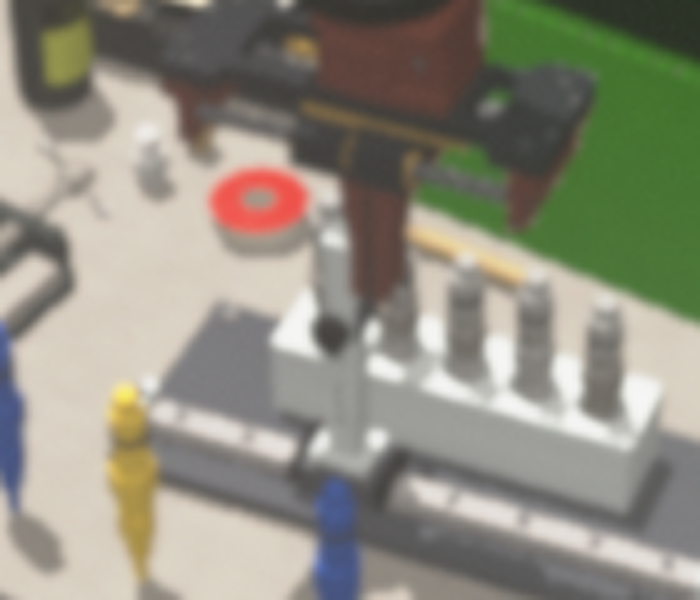

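The post is at about y 38, with roughly 15 mm to go. From here I creep.

{"op": "play_rows", "data": {
  "increments": "0 -0.0003 0.0015 0 0;0 -0.0003 0.0015 0 0;0 -0.0003 0.0015 0 0;0 -0.0003 0.0015 0 0;0 -0.0003 0.0015 0 0;0 -0.0002 0.001 0 0;0 -0.0002 0.001 0 0;0 -0.0002 0.001 0 0"
}}

```text
t: 8.05
ee_pos: [492.5, -39.6, 147.6]
orientation: [0.29, -3.128, -0.0]
ft_force: [-0.6, -1.7, -0.3]
width: 0.4
```

{"op": "play_rows", "data": {
  "increments": "0 -0.0001 0.0007 0 0;0 -0.0001 0.0007 0 0"
}}

```text
t: 8.25
ee_pos: [492.3, -38.2, 147.7]
orientation: [0.29, -3.128, -0.0]
ft_force: [-1.5, -2.3, -0.6]
width: -0.1
```

{"op": "play_rows", "data": {
  "increments": "0 -0.0001 0.0007 0 0;0 -0.0001 0.0007 0 0"
}}

```text
t: 8.45
ee_pos: [492.1, -36.8, 147.7]
orientation: [0.29, -3.128, 0.0]
ft_force: [-0.9, -1.9, -0.7]
width: 0.4
```

{"op": "play_rows", "data": {
  "increments": "0 -0.0001 0.0007 0 0;0 -0.0001 0.0007 0 0"
}}

```text
t: 8.65
ee_pos: [491.9, -35.4, 147.7]
orientation: [0.291, -3.128, 0.0]
ft_force: [-1.2, -2.3, -0.4]
width: 0.4
```

{"op": "play_rows", "data": {
  "increments": "0 -0.0001 0.0006 0 0;0 -0.0001 0.0006 0 0"
}}

```text
t: 8.85
ee_pos: [491.7, -34.2, 147.7]
orientation: [-0.291, 3.128, -0.0]
ft_force: [-1.2, -2.4, -0.5]
width: 0.7
```

{"op": "play_rows", "data": {
  "increments": "0 -0.0001 0.0006 0 0;0 -0.0001 0.0006 0 0"
}}

```text
t: 9.05
ee_pos: [491.5, -33.0, 147.7]
orientation: [0.29, -3.128, -0.0]
ft_force: [-1.2, -2.5, 0.2]
width: 0.4
```

```bash
cat >m.py <<'E'
from h import *
a=grab('scene')
P=cloud(a);th=np.radians(10.6);ux=np.array([np.cos(th),np.sin(th)]);uy=np.array([-np.sin(th),np.cos(th)])
o=ctrl.get_obs(); c=np.array([554,-59]);print('tool',(o['ee_pos'][:2]-c)@np.c_[ux,uy],o['ft_force'])
r=(P[...,:2]-c)@np.c_[ux,uy]; z=P[...,2]
m=(r[...,0]<-40)&(r[...,0]>-75)&(z>70)&(z<108)&(abs(r[...,1])<150)
print('post y',np.percentile(r[m][:,1],[5,25,50,75,95]))
m=(abs(r[...,0])<25)&(z>132)&(z<141)&(r[...,1]>40)&(r[...,1]<100)
print('noz top',m.sum(),r[m].mean(0),r[m].min(0),r[m].max(0),z[m].max())
cv2.imwrite('pics/z.png',cv2.resize(a['img'][210:310,250:370],(720,600),interpolation=cv2.INTER_CUBIC)[...,::-1])
E
python3 m.py
```

```text
tool [-56.61672718  37.11255004] [-1.0709891  -1.77785741  0.1259321 ]
post y [47.26654145 48.55260074 51.03693304 57.08821744 62.4241978 ]
noz top 1 [14.30432982 55.40575632] [14.30432982 55.40575632] [14.30432982 55.40575632] 136.35378286652633
```

{"op": "play_rows", "data": {
  "increments": "0 -0.0001 0.0005 0 0;0 -0.0001 0.0005 0 0"
}}

```text
t: 9.3
ee_pos: [491.4, -32.0, 147.7]
orientation: [-0.29, 3.128, -0.0]
ft_force: [-0.8, -2.7, 1.0]
width: 0.2
```

{"op": "play_rows", "data": {
  "increments": "0 -0.0001 0.0005 0 0;0 -0.0001 0.0005 0 0"
}}

```text
t: 9.5
ee_pos: [491.2, -31.1, 147.7]
orientation: [-0.291, 3.128, -0.0]
ft_force: [-1.0, -2.4, 0.1]
width: 0.6
```

{"op": "play_rows", "data": {
  "increments": "0 -0.0001 0.0005 0 0;0 -0.0001 0.0005 0 0"
}}

```text
t: 9.7
ee_pos: [491.0, -30.1, 147.7]
orientation: [-0.291, 3.128, -0.0]
ft_force: [-0.4, -3.9, -0.6]
width: 0.6
```

{"op": "play_rows", "data": {
  "increments": "0 -0.0001 0.0005 0 0;0 -0.0001 0.0005 0 0"
}}

```text
t: 9.9
ee_pos: [491.0, -29.6, 147.7]
orientation: [-0.291, 3.128, -0.002]
ft_force: [-0.1, -9.3, -0.7]
width: 0.4
```

```bash
python3 m.py
```

```text
tool [-56.58653045  40.44132101] [-0.53440313 -6.52054181  0.06832498]
post y [50.72775894 52.27931219 55.02174761 60.28833247 65.47400274]m.py:9: RuntimeWarning: Mean of empty slice.
  print('noz top',m.sum(),r[m].mean(0),r[m].min(0),r[m].max(0),z[m].max())
  ret = um.true_divide(
Traceback (most recent call last):
  File "m.py", line 9, in <module>
    print('noz top',m.sum(),r[m].mean(0),r[m].min(0),r[m].max(0),z[m].max())
                                         ~~~~~~~~^^^
ValueError: zero-size array to reduction operation minimum which has no identity
```

View pics/z.png

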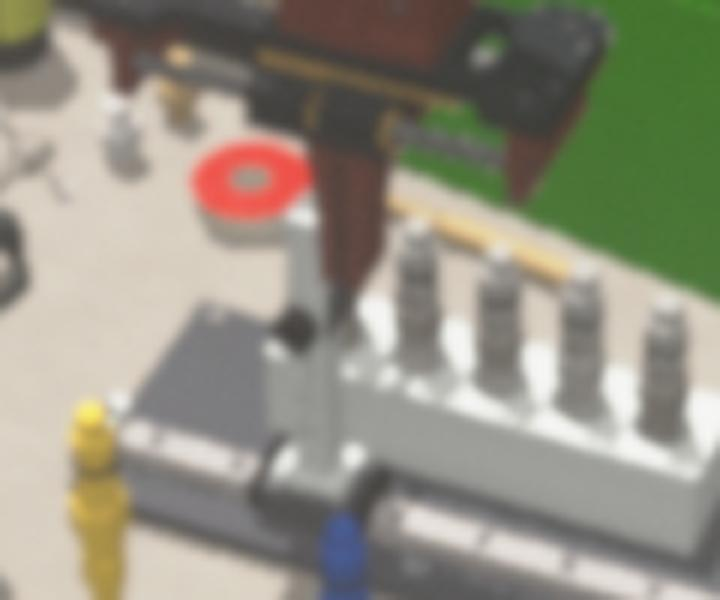

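The force rose from about 2.5 to 9 N and the tool stalled, so the bar is stopped against the long nozzle, post at y≈58. I hold briefly, back off along -y, rise, cross over and descend.

{"op": "play_rows", "data": {
  "increments": "0 0 0 0 0;0 0 0 0 0;0 0.0004 -0.002 0 0;0 0.0004 -0.002 0 0;0 0.001 -0.006 0 0;0 0.001 -0.006 0 0;0 0 0 0 0"
}}

```text
t: 10.65
ee_pos: [493.8, -45.7, 147.7]
orientation: [-0.289, 3.128, -0.0]
ft_force: [0.1, -0.1, 0.4]
width: 0.4
```

{"op": "play_rows", "data": {
  "increments": "0 0 0 0.015 0;0 0 0 0.015 0;0 0 0 0.02 0;0 0 0 0 0"
}}

```text
t: 11.05
ee_pos: [495.1, -45.2, 199.8]
orientation: [-0.29, 3.124, -0.001]
ft_force: [0.9, -0.5, -0.0]
width: 0.5
```

```bash
python3 m.py 2>/dev/null; python3 -c "
from h import *;print(ctrl.get_obs()['ee_pos'])"
```

```text
tool [-56.11816668  24.57758011] [-0.45732903 -0.75556204 -0.31079197]
post y [49.9229038  51.52569947 53.95348331 59.49609024 64.87385628]
noz top 37 [-10.20198894  66.02998631] [-23.64804216  58.54962162] [ 0.64301493 80.94007673] 140.07617600309618
[494.31839118 -45.16484027 198.50875662]
```

View pics/z.png

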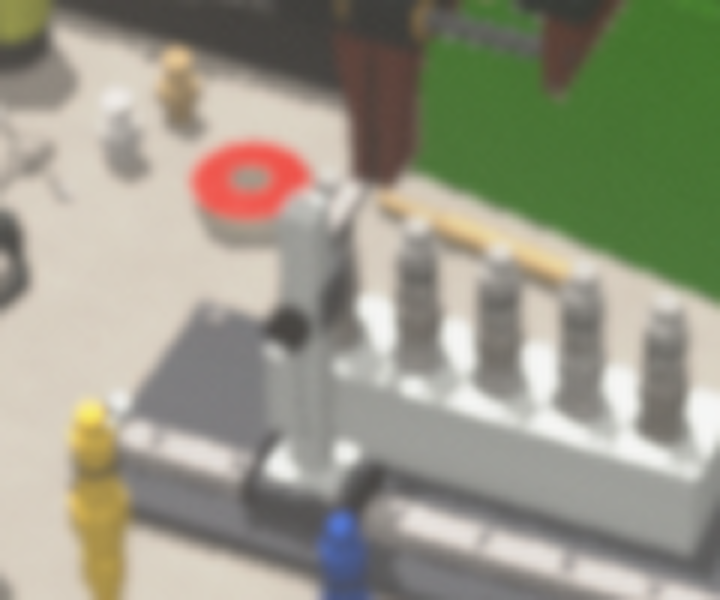

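Pulled clear: the gauge stays put, with its bar at crop (345,200) against the long nozzle's head at about (325,180). Now I point at it.

{"op": "play_rows", "data": {
  "increments": "0 0.0115 0.0146 0 0;0 0.0115 0.0146 0 0;0 0.0115 0.0146 0 0;0 0.0115 0.0146 0 0;0 0 0 0 0;0 0 0 -0.01 0;0 0 0 -0.01 0;0 0 0 -0.01 0;0 0 0 0 0;0 0 0 0 0"
}}

```text
t: 12.1
ee_pos: [539.1, 13.0, 167.2]
orientation: [0.29, -3.127, -0.0]
ft_force: [1.1, -1.2, -0.3]
width: 0.4
```

```bash
python3 - <<'E'
from h import *
a=grab('scene');b=grab('top');o=ctrl.get_obs();print(o['ee_pos'],o['ft_force'])
A=cv2.resize(a['img'][200:300,250:350],(500,500),interpolation=cv2.INTER_CUBIC)
B=cv2.resize(b['img'][200:280,270:345],(300,320),interpolation=cv2.INTER_CUBIC)
C=np.zeros((500,800,3),np.uint8);C[:,:500]=A;C[:320,500:]=B
cv2.imwrite('pics/c7.png',C[...,::-1])
E
```

```text
[539.70261148  13.14047772 167.8895801 ] [ 0.11092539 -0.48177161  0.06013344]
```

View pics/c7.png

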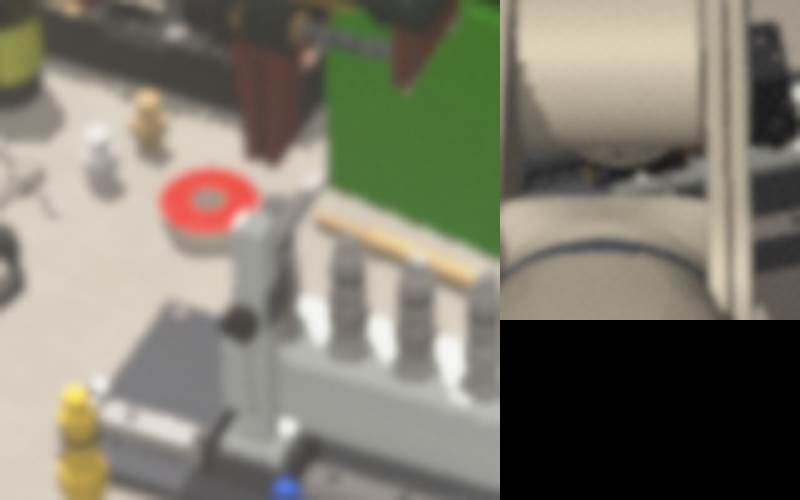

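The fingertips at crop (265,160) hang just above the long nozzle's head at about (270,195), with the bar against it. I hold here.

{"op": "play_rows", "data": {
  "increments": "0 0 0 0 0;0 0 0 0 0;0 0 0 0 0;0 0 0 0 0;0 0 0 0 0;0 0 0 0 0;0 0 0 0 0;0 0 0 0 0;0 0 0 0 0;0 0 0 0 0;0 0 0 0 0;0 0 0 0 0;0 0 0 0 0;0 0 0 0 0;0 0 0 0 0;0 0 0 0 0;0 0 0 0 0;0 0 0 0 0;0 0 0 0 0;0 0 0 0 0"
}}

```text
t: 14.2
ee_pos: [539.5, 13.4, 167.6]
orientation: [0.29, -3.128, -0.0]
ft_force: [0.5, 0.3, 0.4]
width: 1.4
```

```bash
python3 - <<'E'
from h import *
P=cloud(grab('scene'));th=np.radians(10.6);M=np.c_[[np.cos(th),np.sin(th)],[-np.sin(th),np.cos(th)]]
r=(P[...,:2]-np.array([554,-59]))@M; z=P[...,2]
m=(r[...,0]<-40)&(r[...,0]>-75)&(z>140)&(z<173)&(abs(r[...,1])<150); print('post',np.percentile(r[m][:,1],[5,50,95]))
m=(abs(r[...,0]+4)<16)&(z>128)&(z<142)&(r[...,1]>40)
for i in np.argwhere(m): print(i[::-1],r[tuple(i)].round(1),z[tuple(i)].round(1))
m=(abs(r[...,0])<25)&(z>163)&(z<176)&(r[...,1]>40); print('tip',m.sum(),r[m].mean(0),z[m].min())
E
```

```text
post [50.35203688 56.87441663 66.03768202]
[311 235] [11.6 64.5] 141.6
[310 236] [11.8 67.2] 137.5
[310 237] [ 8.1 65.6] 137.7
[311 237] [ 9.8 63.7] 137.1
[312 237] [10.2 61.3] 137.5
[309 238] [-0.1 64.4] 141.2
[310 238] [ 3.8 63.6] 138.6
[311 238] [ 2.  60.2] 141.0
[312 238] [ 7.6 60.2] 136.8
[303 239] [-5.6 77.5] 138.1
[304 239] [-3.9 75.7] 137.4
[305 239] [-0.6 74.6] 135.2
[306 239] [ 0.6 72.6] 134.9
[308 239] [ 0.9 67.5] 136.4
[309 239] [-1.8 63.6] 139.7
[310 239] [ 0.1 61.9] 138.9
[311 239] [ 3.  60.7] 137.1
[312 239] [ 6.3 59.6] 134.9
[302 240] [-6.3 79.9] 134.7
[303 240] [-6.8 77. ] 136.0
[304 240] [-7.4 74.1] 137.5
[305 240] [-9.4 70.5] 140.2
[306 240] [-1.3 71.8] 133.6
[308 240] [-4.5 65.1] 138.2
[309 240] [-4.1 62.6] 138.7
[310 240] [ 0.5 62.2] 135.4
[311 240] [-0.4 59.1] 137.1
[312 240] [ 6.4 59.7] 131.8
[302 241] [-6.2 80. ] 131.5
[303 241] [-4.4 78.2] 130.8
[304 241] [-6.1 74.8] 133.2
[305 241] [-6.1 72.1] 134.1
[306 241] [-2.5 71.3] 131.6
[307 241] [-9.6 65.3] 139.0
[308 241] [-7.  63.9] 137.5
[309 241] [-4.1 62.7] 135.7
[310 241] [-5.6 59.4] 137.9
[311 241] [-5.  57.1] 138.2
[303 242] [-11.2  75. ] 134.0
[304 242] [-6.6 74.6] 130.6
[305 242] [-5.7 72.4] 130.6
[306 242] [-14.1  65.8] 139.3
[307 242] [-11.1  64.6] 137.4
[308 242] [-10.3  62.4] 137.4
[309 242] [-10.5  59.7] 138.5
[310 242] [-7.9 58.4] 136.9
[311 242] [-3.3 57.9] 133.5
[306 243] [-16.8  64.5] 138.7
[307 243] [-14.2  63.2] 137.1
[308 243] [-13.7  60.8] 137.6
[309 243] [-10.8  59.6] 135.7
[310 243] [-2.1 61.1] 128.5
[306 244] [-17.   64.5] 135.8
[308 244] [-18.7  58.6] 139.1
[309 244] [-8.4 60.8] 130.4
[308 245] [-15.6  60.1] 133.1
[308 246] [-16.8  59.6] 131.2
tip 33 [-11.19674538  73.77044404] 163.72185391567803
```

The bar's +y edge is at y≈66, the nozzle's head centre at about 74–75, and the tip at 73.8. These all agree, so I hand in.

```bash
python3 -c "
from workcell import ctrl
print(ctrl.close_job())"
```

```text
the job is handed in; nothing more can be done
None
```

The job is handed in. I gave no verdict-dependent checks a pass, since the hand-in reports none. The long nozzle is the grey one at the rack's +y end, with its top measured at about 138 mm against 124–129 mm for the others.

- **Pushing the gauge:** I pushed the post with the shut fingers, at about 2.5 N while sliding. The force then rose to about 9 N and the tool stalled, which I took as the bar stopping against the nozzle. After that I backed off, rose and crossed over.
- **Pointing:** I held for more than 2 s with the TCP at (539.5, 13.4, 167.6) mm, about 3 cm above the nozzle's top.

In the last camera check:
- **Bar and nozzle:** the bar's face is at rack y ≈ 66 mm and the nozzle's top, slightly leaning, is centred at about 74–75 mm. That is close to the expected 8 mm.
- **Fingertips:** the tip is at y ≈ 74 mm, in line with the nozzle. Across the row the camera put it 11 mm to the robot's side. I put that down to the camera seeing only the near face, because the measured arm pose gave about -1 mm.
- **Contact:** the force readings were within noise of zero.
- **Not checked:** the arm hid the top view, so I could not confirm the long nozzle's position from directly above. I did not measure the bystanders or the other nozzles again at the end. The pictures showed nothing moved near the path.

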